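Change the bench over to the inverter at its guarded switch

ROBOT

A 7-joint arm with a two-finger parallel gripper is mounted at the origin on the work surface. World frame = base frame: x ahead of the robot, y to its left, z up, the work surface at z = 0. Lengths are in m, angles in rad, forces in N, time in s.
With the tool pointing down it reaches from about 0.425 to 0.95 m from the base axis. Payload 4.7 kg.
Tool frame: the origin (TCP) lies midway between the tips of the shut fingers; the grasp point (between the pads) lies 19 mm behind it; z points along the fingers, y is the direction in which the jaws open and shut (so a half turn about z gives the same grasp; the last joint's range is limited). The gripper opens to 85 mm and grips with 20 to 120 N. Pads are 22 mm wide; open, the fingers measure 114 mm over their backs; the gripper's body (76 mm by 85 mm) begins 54 mm behind the grasp point. The pads swing forward as they close: fully open they stand 13 mm farther back than shut.
Start: joints at [-1.342, 0.469, -0.049, 1.532, 0.024, 1.141, -0.082], TCP at [0.172, 0.653, 0.203] pointing down, gripper open.
Joint ranges: [-2.59, 2.59], [-0.33, 1.99], [-1.39, 1.29], [0.1, 2.45], [-1.04, 4.18], [0.21, 1.99], [-2.66, 2.66]. Speed limits (rad/s): [2.57, 2.57, 3.14, 3.14, 3.14, 3.14, 3.14].

INTERFACE

Orientations are given as [roll, pitch, yaw] about the fixed x, y, z axes, in that order (R = Rz(yaw) Ry(pitch) Rx(roll)).
In Python, from rig import get_state, capture, job_done, silhouettes gives the robot as it stands.
- The arm moves only by the shell command python3 -m handwheel 'ROWS' [FORCE]. ROWS is JSON, one flat list of numbers, 5 for each row, row after row: the shift along the tool's x, y, z in cm, then the turn about the tool's z in rad, then the finger opening in cm, from 0 to 8.54. In form: [dx, dy, dz, roll, jaw, dx, dy, dz, roll, jaw, ...]. A call has 1 to 5 rows; each row is the pose to reach, as a shift and turn from the pose commanded when the call began, along the tool's axes at that moment; what a row does not reach only later rows make up. A row lasts 1/8 s, in which the tool goes at most 62.5 mm and 10.7 degrees, less where a joint would pass 70% of its speed; a pose out of reach is approached as far as the arm can. A call with a gripper value outside its range is refused whole. The fingers move at their own pace and stop on an object; FORCE is the grip in N (left out, the last holds). Time passes only in rows, so rows that repeat a pose let the fingers close. It gives the time, the measured TCP pose, the force and the opening at its end, in the units of the state.
- get_state(): the state, without advancing time (a new reading comes with each control period).
- capture(name): name is "side" or "top" or "wrist"; returns a dict with "image" (420x560x3 uint8, red, green, blue), "fx", "fy", "cx", "cy" (pixels), "dist_coeffs" ([k1, k2, p1, p2, k3] as OpenCV has them; the pictures are not rectified), "camera_from_world" (4x4, takes a point from world to camera coordinates). Camera axes: x right, y down, z forward; pixel columns grow to the right and rows downward; lengths in m; the calibration is good to about 2 mm. A picture is of the moment at which its call begins. There is no depth.
- job_done(): hands the job in, once; it reports no verdict.
Trained networks look in a picture, given as the dict that the camera call returned (one of the last four; its "shot" number tells which), for a name from the list of things; names that differ only in an ending like _2 or _b are one class to them, and where a whole thing is asked for, a point or a joint stands for the part that bears it (a point fixed in the world has none). Each returns a list of dicts, best first, with "conf" (0 to 1); they miss things now and then, are a little off and sometimes report something else, mostly with a low value. They report only what shows in the picture. A call takes as long as a camera call.
- silhouettes(query, picture): "pixels" (420x560 bool, what is visible of it) and "extent" ([centre column, centre row, width, height] in pixels, round what is visible of it).
The state is a dict: "clock": time; "joint_pos": joint angles; "dq": joint speeds; "tau": joint torques, N m; "tool_pos": TCP position; "ee_rot": TCP orientation; "force": force on the tool from outside, world axes, zero at the start; "torque": the same for the moment, N m; "grip_width": finger opening in m.
Only numpy, scipy, OpenCV 4.12 (cv2) and the standard library are available. Lean on these libraries where they do the work, as an engineer would, in place of code of your own. Each camera call takes 0.05 s, during which the arm holds its last target. There are 200 camera calls.

TASK

The mains has failed in the middle of a slide count: change the bench over to the inverter at the guarded switch on the grey supply console. Reach under the front lip of the hinged guard with a fingertip and lift it to about half open, then, with the guard still resting up on the finger, flip the big toggle beneath it from the right to the left, and draw back so that the guard drops shut over the switch. Push lightly, grip nothing, and leave the two small toggles by the meter and the loose things on the bench where they are.

Things in the scene. Friction and masses are not known exactly. Their poses are not given: they have to be found in the camera images.
- supply_case: Grey sheet-metal supply console, fixed; place and yaw vary. 200 deep (x), 370 wide (y), 55 mm high in front, 76 at the back: its panel rises 6 degrees (0.105 rad) along its +x, away from the robot. Origin: centre of its underside, on the bench; y is its left, z up. Two aluminium plates on the panel, 92 mm left and right of its middle: guarded switch and meter, either way round.
- switch_plate: Plate of the guarded switch, 150 (up the slope) by 130, 3 mm thick. Origin: middle of underside, 65.5 mm above the bench; axes parallel to the console's (x level to the back, y left, z up), while plate, toggle and guard tilt with the panel. The toggle's pivot is at the middle, 9 mm off the panel; hinge posts 34 to 46 mm up the slope are 49 mm tall, a wall between them 17; the rest is under 12 mm.
- guard_hinge (a point): Middle of the guard's hinge axis, which runs along the plate's y: 38 mm up the slope from the plate's middle and 48 mm off the panel (measured square to it). Axes as the plate's.
- guard_lip (a point): Middle of the front edge of the guard's lift lip: 54 mm from the hinge axis and, when shut, 16 mm down the slope from the plate's middle and 48 mm off the panel. Moves with the guard (x from lip to hinge, z out of its top). The guard is a 3 mm flap, 104 mm wide, parallel to the panel when shut: clear window, aluminium lip 17 mm deep with a 6 mm thick rolled front edge. Open below in front.
- guard (a joint): Guard angle in rad: 0 shut, grows as the lip is lifted up and back, 1.6 at its stop, near upright. 40 to 65 g and a light return spring (under 0.2 N at the lip): let go at any angle it falls shut; till then it rests on the finger under it and slides along it. A finger pushed forward against the front of the lip when it is low only jams it: reach under it, and lift.
- main_toggle_tip (a point): Centre of the 12 mm ball at the tip of the main toggle, a plain steel lever 30 mm from its pivot to here. It is 37.5 mm off the panel at either end of its throw and 39 mm half way; it swings across the slope, along the plate's y, 9 mm to either side of the pivot. To its right, under the guard, there are 37 mm to the guard's side edge, with nothing in them.
- main_toggle (a joint): Main toggle's angle in rad: 0 = mains, leaning 0.3 rad to the right (towards -y; as it starts); 0.6 = inverter, leaning 0.3 rad to the left, at its stop. Snap action: about 4 N at the tip starts it, less as it goes, and past half way (0.3) it snaps over by itself.
- meter_plate: The neighbouring plate with a square black meter (19 mm tall) and two small bare toggles (31 mm tall), its middle 184 mm to the left or right of the guarded switch's; leave it alone. Origin and axes as for the switch plate.
- aux_toggle_left (a joint): The meter plate's left small toggle (20 mm lever), rad: 0 as it stands, 0.6 flipped. To be left alone.
- aux_toggle_right (a joint): The meter plate's right small toggle (20 mm lever), rad: 0 as it stands, 0.6 flipped. To be left alone.
- dropper_bottle: Loose small white bottle, 34 mm across, 75 mm tall, standing beside the console. Origin: centre of its underside. To be left alone, as are all the following.
- specimen_jar: Loose clear jar with a white cap, 60 mm across, 66 mm tall, beside the console. Origin: centre of its underside.
- stain_bottle: Loose amber bottle, 60 mm across, 115 mm tall, beside the console. Origin: centre of its underside.
- petri_dish: Loose clear dish with lid, 94 mm across, 17 mm tall, beside the console. Origin: centre of its underside.
- slide_box: Loose grey slide box, 86 by 101 mm, 30 mm tall, in front of the console. Origin: centre of its underside.
- tally_counter: Loose steel hand counter, 45 mm across, 26 mm tall, in front of the console. Origin: centre of its underside.

How it is judged:
By the outcome, as a careful person would: the job done as asked, in the order asked, and still so for the second after the job is handed in, with the robot touching nothing.
It also fails if it takes over 48 s, if anything falls off the work surface, if the arm or the gripper's body presses on something with over 40 N, if the wrist force passes 120 N, or if a joint passes its speed limit or range.

## Working session

There is one attempt and no reset: what is moved stays moved. The work goes in short steps, Python scripts to look and compute and a shell command to move; the robot and the scene stay as the last step left them, time stands still between calls to the robot, and variables do not carry over. Pictures are saved under pics/ and viewed, about 8 in all and at most 12, crops included, and the job is handed in when it is done.

```bash
mkdir -p pics; ls
python3 - <<'E'
from rig import *
import cv2,numpy as np
s=get_state();print({k:np.round(v,3).tolist() for k,v in s.items()})
ims=[]
for n in("top","side"):
    c=capture(n);cv2.imwrite(f"pics/{n}0.png",c["image"][:,:,::-1]);
    print(n,c["fx"],c["cx"],c["cy"],c["dist_coeffs"]);print(np.round(c["camera_from_world"],4).tolist())
    for q in("supply_case","switch_plate","meter_plate","guard_lip","main_toggle_tip","dropper_bottle","stain_bottle","specimen_jar","slide_box","tally_counter","petri_dish"):
        r=silhouettes(q,c)
        print(q,[(round(d["conf"],2),np.round(d["extent"]).tolist()) for d in r[:2]])
E
```

```text
pics
{'clock': 0.0, 'joint_pos': [-1.342, 0.469, -0.049, 1.534, 0.024, 1.141, -0.082], 'dq': [-0.0, 0.001, 0.001, -0.002, -0.003, 0.0, 0.0], 'tau': [0.0, -51.031, -0.047, -23.771, 0.011, 0.008, 0.0], 'tool_pos': [0.172, 0.652, 0.202], 'ee_rot': [-3.14, 0.0, 2.884], 'force': [0.969, -0.048, -0.768], 'torque': [0.052, -0.021, 0.04], 'grip_width': 0.086}
top 388.5008381462923 284.77626141498155 201.1067931376271 [-0.07454349  0.          0.          0.          0.        ]
[[0.0144, -0.999, -0.0417, 0.0423], [-0.986, -0.0072, -0.1668, 0.6351], [0.1663, 0.0435, -0.9851, 0.7306], [0.0, 0.0, 0.0, 1.0]]
supply_case [(0.8, [347.0, 202.0, 200.0, 126.0])]
switch_plate [(0.91, [302.0, 194.0, 78.0, 80.0])]
meter_plate [(0.88, [395.0, 206.0, 76.0, 82.0])]
guard_lip [(0.57, [302.0, 182.0, 58.0, 39.0]), (0.41, [245.0, 150.0, 34.0, 34.0])]
main_toggle_tip [(0.5, [471.0, 188.0, 44.0, 37.0])]
dropper_bottle [(0.69, [234.0, 207.0, 18.0, 16.0])]
stain_bottle [(0.87, [473.0, 189.0, 43.0, 35.0]), (0.71, [348.0, 200.0, 200.0, 131.0])]
specimen_jar [(0.95, [244.0, 149.0, 35.0, 32.0])]
slide_box [(0.56, [302
[... 221 characters left out ...]
.03075268 0.         0.         0.         0.        ]
[[0.8698, -0.4932, 0.0154, -0.5245], [-0.3782, -0.6863, -0.6212, 0.3037], [0.317, 0.5345, -0.7835, 0.8579], [0.0, 0.0, 0.0, 1.0]]
supply_case [(0.7, [333.0, 269.0, 180.0, 202.0])]
switch_plate [(0.93, [302.0, 215.0, 94.0, 80.0])]
meter_plate [(0.93, [346.0, 294.0, 108.0, 89.0])]
guard_lip [(0.97, [308.0, 200.0, 44.0, 49.0])]
main_toggle_tip []
dropper_bottle [(0.72, [259.0, 180.0, 18.0, 26.0]), (0.45, [347.0, 295.0, 110.0, 92.0])]
stain_bottle [(0.92, [421.0, 368.0, 43.0, 53.0])]
specimen_jar [(0.72, [309.0, 163.0, 30.0, 28.0])]
slide_box [(0.8, [219.0, 269.0, 48.0, 59.0])]
tally_counter []
petri_dish [(0.79, [354.0, 397.0, 58.0, 45.0])]
```

Run:
```python
import cv2,numpy as np
t=cv2.imread("pics/top0.png")[110:350,200:520];s=cv2.imread("pics/side0.png")[130:430,180:480]
t=cv2.resize(t,None,fx=1.25,fy=1.25,interpolation=3)
im=np.hstack([t,cv2.resize(s,(400,400))[:300]]);cv2.imwrite("pics/c0.png",im)
```

```text
(no output)
```

View pics/c0.png

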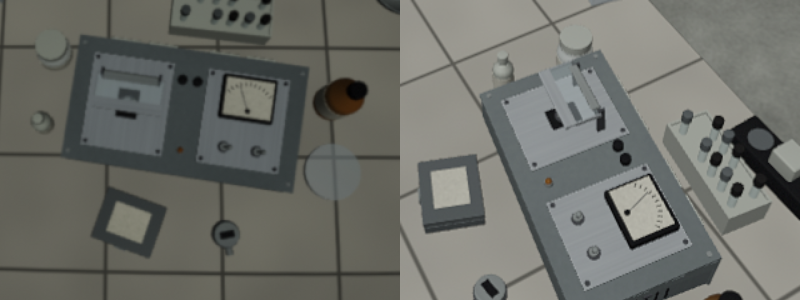

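View pics/side0.png

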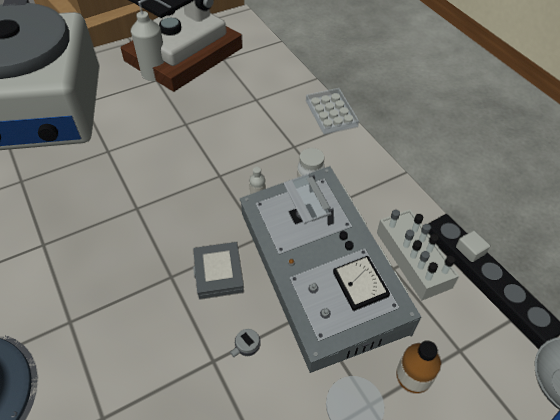

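The top view shows the console turned slightly clockwise. The guarded switch is on its left (about 302,194) and the meter on its right (395,206). The bottle and jar are to the left, the slide box and counter in front, and the amber bottle and dish to the right. Next I'll fit the console's pose.

```bash
cat > h.py <<'E'
from rig import *
import cv2,numpy as np
from scipy.optimize import least_squares
def proj(c,P):
    T=np.array(c["camera_from_world"]);K=np.array([[c["fx"],0,c["cx"]],[0,c["fy"],c["cy"]],[0,0,1]])
    return cv2.projectPoints(np.asarray(P,float).reshape(-1,1,3),cv2.Rodrigues(T[:3,:3])[0],T[:3,3],K,np.array(c["dist_coeffs"]))[0].reshape(-1,2)
def Rz(a): return np.array([[np.cos(a),-np.sin(a),0],[np.sin(a),np.cos(a),0],[0,0,1]])
def pt(p,u,y,n):  # p=(x,y,yaw) of console; u along slope, y left, n off panel, rel. panel middle (65.5 mm)
    t=.105;return Rz(p[2])@np.array([u*np.cos(t)-n*np.sin(t),y,.0655+u*np.sin(t)+n*np.cos(t)])+[p[0],p[1],0]
def plate(p,s): return np.array([pt(p,a*.075,s*.092+b*.065,.003) for a in(-1,1) for b in(-1,1)])
def bb(q): return np.r_[q.min(0),q.max(0)]
E
python3 - <<'E'
from h import *
obs=[]
for n in("top","side"):
    c=capture(n)
    for q,s in(("switch_plate",1),("meter_plate",-1)):
        r=silhouettes(q,c)[0]["extent"]; e=np.array([r[0]-r[2]/2,r[1]-r[3]/2,r[0]+r[2]/2,r[1]+r[3]/2]);obs.append((c,s,e,n))
f=lambda p:np.concatenate([bb(proj(c,plate(p,s)))-e for c,s,e,n in obs])
r=least_squares(f,[.62,0,-.1],loss="soft_l1");p=r.x
print(np.round(p,4));print(np.round(f(p).reshape(-1,4),1))
np.save("p.npy",p)
for nm,a in dict(hinge=(.038,.092,.048),lip=(-.016,.092,.048),tip=(0,.083,.0375)).items():
    print(nm,np.round(pt(p,*a),4))
for c,s,e,n in obs[::2]:
    im=c["image"][:,:,::-1].copy()
    for a in[(x,y,0) for x in(-.1,.1) for y in(-.185,.185)]+[(.038,.092,.048),(-.016,.144,.048),(-.016,.04,.048),(0,.083,.0375)]:
        cv2.circle(im,tuple(int(v) for v in np.round(proj(c,pt(p,*a))[0])),1,(0,0,255),-1)
    for v in plate(p,1): cv2.circle(im,tuple(int(v) for v in np.round(proj(c,v)[0])),1,(0,255,0),-1)
    u,v=(200,110) if n=="top" else (200,120)
    np.save(f"{n}.npy",cv2.resize(im[v:v+200,u:u+200],(400,400)))
cv2.imwrite("pics/fit.png",np.hstack([np.load("top.npy"),np.load("side.npy")]))
E
```

```text
[ 0.6348 -0.079  -0.0927]
[[-5.200e+00 -1.054e+02  4.900e+00 -7.820e+01]
 [ 5.000e-01 -2.000e-01 -1.600e+00  1.000e-01]
 [-1.500e+00  5.100e+00 -4.000e-01  6.000e-01]
 [-1.500e+00 -3.500e+00  5.000e-01  1.900e+00]]
hinge [0.6759 0.0096 0.1172]
lip [0.6224 0.0145 0.1116]
tip [0.6385 0.004  0.1028]
```

View pics/fit.png

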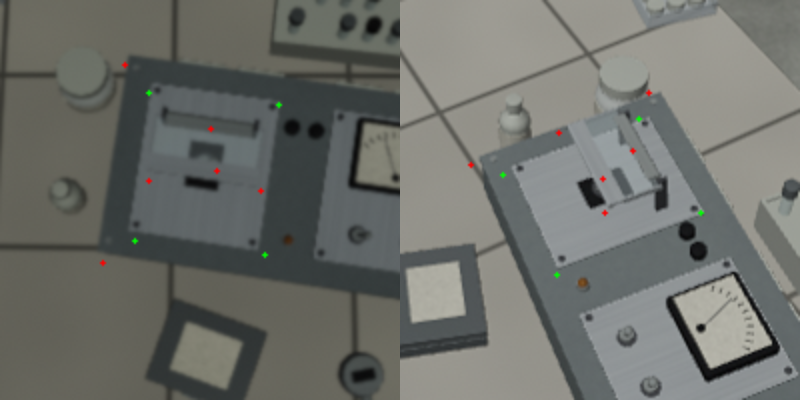

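The red and green marks are off because the top-view detection of the switch plate failed this time. I'll refit on plate corners read from this picture.

Run:
```python
from h import *
T=capture("top");S=capture("side");t=lambda x,y:(200+x/2,110+y/2);s=lambda x,y:(x/2,120+y/2)
# u,y signs -> pixel
ob=[(T,1,1,t(152,84)),(T,1,-1,t(281,99)),(T,-1,-1,t(262,250)),(T,-1,1,t(129,232)),
    (S,-1,1,(200+113/2,120+163/2)),(S,-1,-1,(200+159/2,120+266/2)),(S,1,-1,(200+302/2,120+210/2))]
f=lambda p:np.concatenate([proj(c,pt(p,a*.075,.092+b*.065,.003))[0]-np.array(q) for c,a,b,q in ob])
r=least_squares(f,[.62,-.08,-.1]);p=r.x
print(np.round(p,4));print(np.round(f(p).reshape(-1,2),1).tolist());np.save("p.npy",p)
for nm,a in dict(hinge=(.038,.092,.048),lip=(-.016,.092,.048),tip=(0,.083,.0375),plate=(0,.092,0)).items(): print(nm,np.round(pt(p,*a),4))
out=[]
for c,u,v in((T,200,110),(S,200,120)):
    im=c["image"][:,:,::-1].copy()
    for a in[(x,y,0) for x in(-.1,.1) for y in(-.185,.185)]+[(.038,.092,.048),(-.016,.144,.048),(-.016,.04,.048),(0,.083,.0375)]:
        cv2.circle(im,tuple(int(v) for v in np.round(proj(c,pt(p,*a))[0])),1,(0,0,255),-1)
    out.append(cv2.resize(im[v:v+200,u:u+200],(400,400)))
cv2.imwrite("pics/fit2.png",np.hstack(out))
```

```text
[ 0.638  -0.0775 -0.1351]
[[-0.4, -0.9], [-0.5, 0.2], [-1.3, -0.5], [0.2, -0.9], [-1.4, 1.7], [-0.6, 0.9], [1.1, 0.6]]
hinge [0.6829 0.0093 0.1172]
lip [0.6296 0.0165 0.1116]
tip [0.6453 0.0053 0.1028]
plate [0.6504 0.0137 0.0655]
```

View pics/fit2.png

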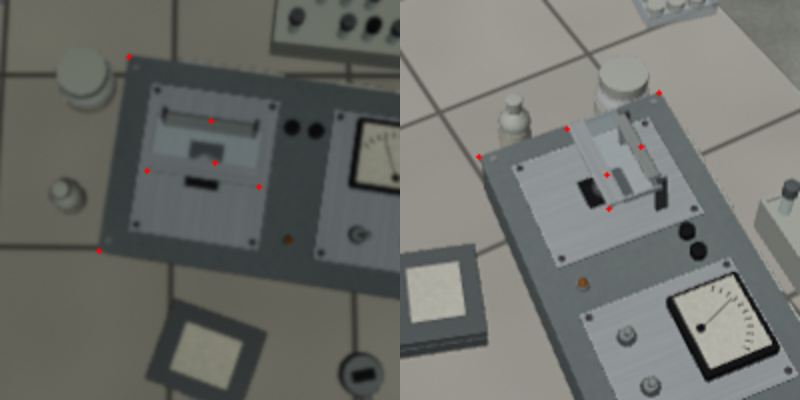

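The fit now lands on the lip edge, hinge and case corners to within about a pixel. I'll work out the approach: in front of the lip, on the right part of the guard, with jaws shut.

```bash
cat >> h.py <<'E'
def sw(xc,yc,z):  # console-level axes from switch plate origin, z world
    p=np.load("p.npy");q=Rz(p[2])@np.array([xc,.092+yc,0]);return np.array([p[0]+q[0],p[1]+q[1],z])
def cur():
    s=get_state();p=np.load("p.npy");r=s["tool_pos"]-sw(0,0,0);q=Rz(p[2]).T@r
    return s,q
def need(xc,yc,z):
    s,q=cur();R=Rz(s["ee_rot"][2])@np.diag([1,-1,-1.])
    print("cur xc,yc,z",np.round(q,4),"need cm",np.round(100*R.T@(sw(xc,yc,z)-s["tool_pos"]),2),"roll",round((s["ee_rot"][2]-(np.pi+np.load("p.npy")[2])),3),"F",np.round(s["force"],1),"t",s["clock"],"rpy",np.round(s["ee_rot"],3))
E
python3 -c "
from h import *
need(-.055,-.033,.2)"
```

```text
cur xc,yc,z [-0.5601  0.5688  0.2028] need cm [-57.49 -53.54   0.28] roll -0.123 F [ 0.4 -0.2 -0.1] t 1.6 rpy [ 3.142 -0.     2.884]
```

```bash
python3 -m handwheel '[-4,-4,0,-0.05,0,-8.4,-8.1,0,-0.12,0,-12.8,-12.2,0,-0.12,0,-17.2,-16.3,0,-0.12,0,-21.6,-20.4,0,-0.12,0]' 20; python3 -m handwheel '[-4.4,-4.1,0,0,0,-8.8,-8.2,0,0,0,-13.2,-12.3,0,0,0,-17.6,-16.4,0,0,0,-22,-20.5,0,0,0]'; python3 -c "
from h import *
need(-.055,-.033,.2)"
```

```text
clock: 2.22
tool_pos: [0.3299, 0.3987, 0.2031]
ee_rot: [3.141, 0.0, 3.004]
force: [0.5, 0.4, 0.8]
grip_width: 0.0001
clock: 2.85
tool_pos: [0.5198, 0.1657, 0.2032]
ee_rot: [3.141, 0.001, 3.004]
force: [-0.1, 1.0, 0.1]
grip_width: 0.0002
cur xc,yc,z [-0.1499  0.133   0.2032] need cm [ -9.53 -16.58   0.32] roll -0.002 F [-0.1  1.   0.1] t 2.85 rpy [3.141e+00 1.000e-03 3.004e+00]
```

```bash
python3 -m handwheel '[-2.5,-4.5,0,0,0,-5,-9,0,0,0,-7.5,-13.5,0,0,0,-9.5,-16.6,0.3,0,0,-9.5,-16.6,0.3,0,0]'
python3 - <<'E'
from h import *
need(-.055,-.033,.088)
out=[]
for n in("wrist","side"):
    c=capture(n);im=c["image"][:,:,::-1].copy()
    for a in[(.038,.092,.048),(-.016,.144,.048),(-.016,.04,.048),(0,.083,.0375)]:
        u=proj(c,pt(np.load("p.npy"),*a))[0];print(n,np.round(u))
        cv2.circle(im,tuple(int(v) for v in np.round(u)),2,(0,0,255),-1)
    out.append(im if n=="wrist" else cv2.resize(im[80:290,180:320],(280,420)))
cv2.imwrite("pics/w1.png",cv2.resize(np.hstack(out),(800,400)))
E
```

```text
clock: 3.48
tool_pos: [0.5905, -0.0144, 0.1997]
ee_rot: [-3.14, 0.001, 2.998]
force: [-0.6, 1.1, 0.1]
grip_width: -0.0
cur xc,yc,z [-0.0555 -0.0359  0.1997] need cm [-0.05  0.29 11.17] roll -0.009 F [-0.6  1.1  0.1] t 3.475 rpy [-3.140e+00  1.000e-03  2.998e+00]
wrist [328. 307.]
wrist [397. 240.]
wrist [261. 241.]
wrist [316. 256.]
side [320. 193.]
side [283. 184.]
side [304. 224.]
side [303. 207.]
```

View pics/w1.png

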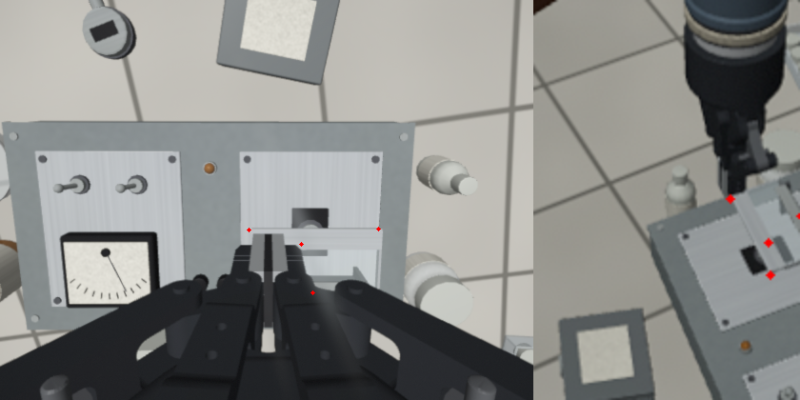

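The wrist view shows the projected lip ends (249,229 and 378,229) right on the lip's front edge, and the shut fingers to the right of the toggle as planned. I'll go down in front of the lip.

```bash
python3 -m handwheel '[0,0.3,3,0,0,0,0.3,6,0,0,0,0.3,9,0,0,0,0.3,11.2,0,0,0,0.3,11.2,0,0]'; python3 -c "
from h import *
need(-.035,-.033,.088)"
```

```text
clock: 4.2
tool_pos: [0.5887, -0.0052, 0.0863]
ee_rot: [3.141, -0.004, 3.007]
force: [-0.5, -0.7, -0.2]
grip_width: -0.0
cur xc,yc,z [-0.0586 -0.0271  0.0863] need cm [-2.36 -0.59 -0.17] roll 0.0 F [-0.5 -0.7 -0.2] t 4.2 rpy [ 3.141 -0.004  3.007]
```

```bash
python3 -m handwheel '[-0.8,-0.4,0,0,0,-1.6,-0.5,0,0,0,-1.9,-0.5,0,0,0,-1.9,-0.5,0,0,0]'; python3 -c "
from h import *
need(-.032,-.033,.088)
print([np.round(cur()[1],4).tolist() for i in range(3)])"; python3 -m handwheel '[-0.2,0,0,0,0,-0.4,0,0,0,0,-0.4,0,0,0,0]';python3 -c "
from h import *
need(-.032,-.033,.088)"
```

```text
clock: 4.7
tool_pos: [0.6089, -0.015, 0.0881]
ee_rot: [3.141, 0.001, 3.004]
force: [-1.2, 0.5, -0.1]
grip_width: -0.0004
cur xc,yc,z [-0.0372 -0.034   0.0881] need cm [-0.52  0.1   0.01] roll -0.003 F [-1.2  0.5 -0.1] t 4.7 rpy [3.141e+00 1.000e-03 3.004e+00]
[[-0.0372, -0.034, 0.0881], [-0.0372, -0.034, 0.0881], [-0.0372, -0.034, 0.0881]]
clock: 5.08
tool_pos: [0.6126, -0.0155, 0.0878]
ee_rot: [3.142, 0.0, 3.004]
force: [1.2, -0.3, -0.4]
grip_width: -0.0
cur xc,yc,z [-0.0336 -0.034   0.0878] need cm [-0.15  0.1  -0.02] roll -0.003 F [ 1.2 -0.3 -0.4] t 5.075 rpy [3.142 0.    3.004]
```

```bash
for i in 1; do python3 -m handwheel '[-0.1,0,0,0,0,-0.2,0,0,0,0,-0.2,0,0,0,0]'; python3 -m handwheel '[-0.1,0,0,0,0,-0.2,0,0,0,0,-0.2,0,0,0,0]';  done
python3 - <<'E'
from h import *
need(-.032,-.033,.088)
c=capture("side");cv2.imwrite("pics/s2.png",cv2.resize(c["image"][130:260,240:380,::-1],None,fx=4,fy=4))
E
```

```text
clock: 5.45
tool_pos: [0.6145, -0.0158, 0.0878]
ee_rot: [3.142, -0.0, 3.004]
force: [0.7, 0.1, 0.9]
grip_width: -0.0
clock: 5.82
tool_pos: [0.6165, -0.0161, 0.0877]
ee_rot: [3.142, 0.0, 3.004]
force: [0.7, 0.2, -0.3]
grip_width: -0.0001
cur xc,yc,z [-0.0296 -0.0341  0.0877] need cm [ 0.24  0.11 -0.03] roll -0.003 F [ 0.7  0.2 -0.3] t 5.825 rpy [3.142 0.    3.004]
```

View pics/s2.png

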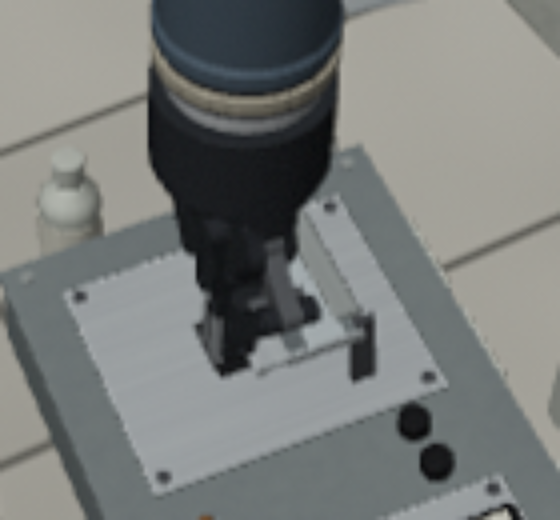

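The finger stands just in front of the lip's right end (about 235,370 in the crop) with the guard shut. I'll creep on until it touches.

```bash
python3 -m handwheel '[-0.1,0,0,0,0,-0.1,0,0,0,0]'; python3 -m handwheel '[-0.1,0,0,0,0,-0.1,0,0,0,0]';python3 -m handwheel '[-0.1,0,0,0,0,-0.1,0,0,0,0]'; python3 -m handwheel '[-0.1,0,0,0,0,-0.1,0,0,0,0]'
```

```text
clock: 6.12
tool_pos: [0.6175, -0.0162, 0.0878]
ee_rot: [3.141, 0.0, 3.004]
force: [0.3, -0.3, 0.4]
grip_width: 0.0003
clock: 6.38
tool_pos: [0.6185, -0.0163, 0.0878]
ee_rot: [3.142, 0.0, 3.004]
force: [0.1, 0.6, 0.6]
grip_width: -0.0
clock: 6.62
tool_pos: [0.6195, -0.0165, 0.0878]
ee_rot: [3.142, 0.0, 3.004]
force: [0.3, -0.1, 0.7]
grip_width: 0.0003
clock: 6.88
tool_pos: [0.6205, -0.0166, 0.0878]
ee_rot: [3.142, 0.0, 3.004]
force: [-0.1, 0.8, 0.2]
grip_width: -0.0001
```

```bash
python3 -m handwheel '[-0.1,0,0,0,0,-0.1,0,0,0,0]'; python3 -m handwheel '[-0.1,0,0,0,0,-0.1,0,0,0,0]';python3 -m handwheel '[-0.1,0,0,0,0,-0.1,0,0,0,0]';  python3 - <<'E'
from h import *
need(-.032,-.033,.088)
c=capture("wrist");cv2.imwrite("pics/w3.png",c["image"][:,:,::-1])
E
```

```text
clock: 7.12
tool_pos: [0.6215, -0.0167, 0.0878]
ee_rot: [3.142, 0.0, 3.004]
force: [-0.7, 0.2, 0.8]
grip_width: 0.0002
clock: 7.38
tool_pos: [0.6225, -0.0169, 0.0878]
ee_rot: [3.142, 0.0, 3.004]
force: [-0.2, 1.3, -0.2]
grip_width: 0.0002
clock: 7.62
tool_pos: [0.6234, -0.017, 0.0878]
ee_rot: [3.142, 0.0, 3.004]
force: [-0.3, -0.3, -0.2]
grip_width: -0.0001
cur xc,yc,z [-0.0226 -0.0341  0.0878] need cm [ 0.94  0.11 -0.02] roll -0.003 F [-0.3 -0.3 -0.2] t 7.625 rpy [3.142 0.    3.004]
```

View pics/w3.png

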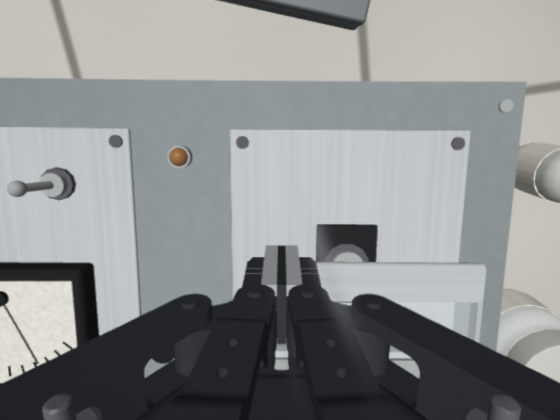

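Run:
```python
from h import *
c=capture("wrist");p=np.load("p.npy")
def lip(th,y): return pt(p,.038-.054*np.cos(th),.092+y,.048+.054*np.sin(th))
for th in(0,.1,.2,.3,.5,.8): print(th,np.round(np.r_[proj(c,lip(th,.052))[0],proj(c,lip(th,-.052))[0]]))
print("plate",np.round(proj(c,plate(p,1))).tolist())
print("tip",np.round(proj(c,pt(p,0,.083,.0375))),"tcp",np.round(proj(c,get_state()["tool_pos"])))
im=c["image"][:,:,::-1];cv2.imwrite("pics/w4.png",cv2.resize(im[220:340,180:340],(800,600),interpolation=2))
```

```text
0 [476. 265. 241. 265.]
0.1 [483. 270. 240. 270.]
0.2 [490. 276. 238. 276.]
0.3 [497. 284. 237. 284.]
0.5 [512. 305. 234. 305.]
0.8 [533. 349. 229. 348.]
plate [[224.0, 132.0], [466.0, 131.0], [231.0, 384.0], [446.0, 384.0]]
tip [[334. 289.]] tcp [[282. 241.]]
```

View pics/w4.png

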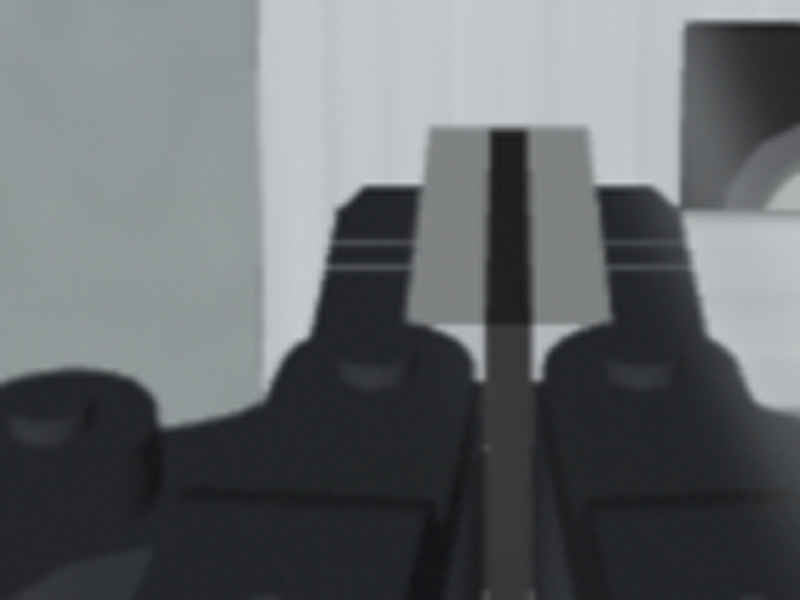

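Run:
```python
from h import *
c=capture("wrist");s,q=cur()
for d in(0,.004,.008,.011):
  for z in(0,.005,.01,.024): print(d,z,np.round(proj(c,[sw(q[0]+d,q[1]+b,q[2]+z) for b in(-.011,.011)]).ravel()))
Tc=np.linalg.inv(c["camera_from_world"]);print("cam rel tcp",np.round(Tc[:3,3]-s["tool_pos"],3),"cam fwd",np.round(Tc[:3,2],2))
```

```text
0 0 [260. 241. 303. 241.]
0 0.005 [259. 245. 304. 245.]
0 0.01 [258. 249. 304. 249.]
0 0.024 [257. 261. 306. 261.]
0.004 0 [260. 249. 303. 249.]
0.004 0.005 [259. 253. 304. 252.]
0.004 0.01 [259. 257. 304. 257.]
0.004 0.024 [257. 270. 306. 270.]
0.008 0 [260. 256. 303. 256.]
0.008 0.005 [259. 260. 303. 260.]
0.008 0.01 [259. 264. 304. 264.]
0.008 0.024 [257. 278. 306. 278.]
0.011 0 [260. 261. 303. 261.]
0.011 0.005 [260. 266. 303. 265.]
0.011 0.01 [259. 270. 304. 270.]
0.011 0.024 [257. 284. 306. 284.]
cam rel tcp [-0.067  0.01   0.171] cam fwd [ 0.26 -0.04 -0.96]
```

Run:
```python
from h import *
c=capture("side");p=np.load("p.npy")
q=Rz(p[2]).T@(np.array([.6165,-.0161,.0877])-sw(0,0,0))
for dx in(-.011,0,.011):
  for dy in(-.0075,.0075): print(dx,dy,np.round((proj(c,sw(q[0]+dx,q[1]+dy,q[2]))[0]-[240,130])*4))
for n,a in dict(lipR=(-.016,.04,.045),lipL=(-.016,.144,.045)).items(): print(n,np.round((proj(c,pt(p,*a))[0]-[240,130])*4))
Tc=np.linalg.inv(c["camera_from_world"]);print(np.round(Tc[:3,3],2))
```

```text
-0.011 -0.0075 [207. 401.]
-0.011 0.0075 [194. 377.]
0 -0.0075 [228. 395.]
0 0.0075 [216. 371.]
0.011 -0.0075 [250. 388.]
0.011 0.0075 [238. 364.]
lipR [257. 379.]
lipL [172. 218.]
[ 0.3  -0.51  0.87]
```

```bash
python3 -m handwheel '[-0.1,0.0,0,0,0,-0.1,0,0,0,0]'; python3 -m handwheel '[-0.1,0,0,0,0,-0.1,0,0,0,0]';python3 -m handwheel '[-0.1,0,0,0,0,-0.1,0,0,0,0]';  python3 - <<'E'
from h import *
need(-.032,-.033,.088)
c=capture("side")
a=cv2.resize(c["image"][180:240,270:350,::-1],(530,400),interpolation=2)
c=capture("wrist")
b=c["image"][140:340,180:315,::-1]
cv2.imwrite("pics/s5.png",np.hstack([a,cv2.resize(b,(270,400))]))
E
```

```text
clock: 8.07
tool_pos: [0.6244, -0.0172, 0.0878]
ee_rot: [3.141, 0.0, 3.004]
force: [0.2, 0.2, 0.1]
grip_width: 0.0004
clock: 8.32
tool_pos: [0.6254, -0.0173, 0.0878]
ee_rot: [3.142, 0.0, 3.004]
force: [0.1, -0.1, -0.2]
grip_width: 0.0
clock: 8.57
tool_pos: [0.6264, -0.0174, 0.0878]
ee_rot: [3.142, 0.0, 3.004]
force: [0.4, -0.4, 0.2]
grip_width: -0.0
cur xc,yc,z [-0.0195 -0.0341  0.0878] need cm [ 1.25  0.1  -0.02] roll -0.003 F [ 0.4 -0.4  0.2] t 8.575 rpy [3.142 0.    3.004]
```

View pics/s5.png

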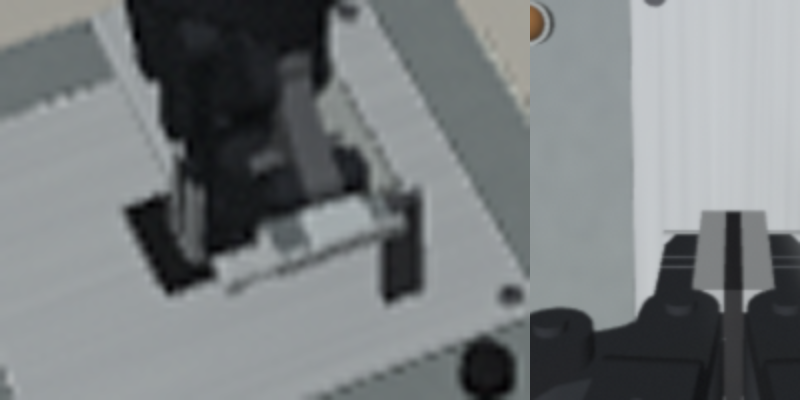

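Run:
```python
from h import *
S=capture("side");W=capture("wrist");s,q=cur()
print("tcp side",proj(S,s["tool_pos"]).round(1),"wrist",proj(W,s["tool_pos"]).round(1))
f=lambda X:np.r_[proj(S,X)[0]-[299.4,219.75],proj(W,X)[0]-[281.5,246]]
r=least_squares(f,s["tool_pos"],x_scale=.01);p=np.load("p.npy")
print(r.x.round(4),r.fun.round(1),"rel tcp console axes",(Rz(p[2]).T@(r.x-s["tool_pos"])).round(4))
```

```text
tcp side [[300.4 224.1]] wrist [[281.5 241.4]]
[ 0.6231 -0.0169  0.1019] [-0.3  0.2  0.   0.1] rel tcp console axes [-0.0033  0.      0.0142]
```

The forces show no contact, though by the numbers the finger should have met the lip. I suspect the fingertip stands higher than the reported TCP. I'll back off and touch the plate in front to calibrate the tip height.

```bash
python3 -m handwheel '[1.3,0,0,0,0,2.8,0,0,0,0,2.8,0,1,0,0,2.8,0,1.8,0,0,2.8,0,1.8,0,0]'; python3 -m handwheel '[0,0,0.15,0,0,0,0,0.15,0,0]'; python3 -m handwheel '[0,0,0.15,0,0,0,0,0.15,0,0]'; python3 -m handwheel '[0,0,0.15,0,0,0,0,0.15,0,0]'
```

```text
clock: 9.4
tool_pos: [0.5982, -0.0135, 0.0687]
ee_rot: [-3.141, -0.002, 3.004]
force: [-0.2, 0.3, 0.4]
grip_width: 0.0003
clock: 9.65
tool_pos: [0.5989, -0.0136, 0.0683]
ee_rot: [3.142, 0.0, 3.004]
force: [0.2, -0.2, -0.2]
grip_width: -0.0004
clock: 9.9
tool_pos: [0.5986, -0.0136, 0.0667]
ee_rot: [3.142, -0.0, 3.004]
force: [-0.4, -0.4, 0.4]
grip_width: -0.0
clock: 10.15
tool_pos: [0.5985, -0.0136, 0.0651]
ee_rot: [3.142, -0.0, 3.004]
force: [-0.4, 1.7, 0.5]
grip_width: 0.0001
```

```bash
python3 -m handwheel '[0,0,0.1,0,0,0,0,0.1,0,0]'; python3 -m handwheel '[0,0,0.1,0,0,0,0,0.1,0,0]'; python3 -m handwheel '[0,0,0.1,0,0,0,0,0.1,0,0]'
python3 - <<'E'
from h import *
s,q=cur();print(q,s["force"])
c=capture("side")
a=cv2.resize(c["image"][180:240,260:340,::-1],(400,300),interpolation=2)
W=capture("wrist");b=cv2.resize(W["image"][120:420,80:480,::-1],(400,300))
print(proj(c,s["tool_pos"]),proj(W,s["tool_pos"]))
cv2.imwrite("pics/s6.png",np.hstack([a,b]))
E
```

```text
clock: 10.4
tool_pos: [0.5985, -0.0135, 0.0641]
ee_rot: [3.142, -0.0, 3.004]
force: [0.4, 0.6, 0.5]
grip_width: -0.0001
clock: 10.65
tool_pos: [0.5986, -0.0135, 0.0632]
ee_rot: [3.142, -0.0, 3.004]
force: [-0.2, 0.3, -0.3]
grip_width: -0.0001
clock: 10.9
tool_pos: [0.5985, -0.0135, 0.0622]
ee_rot: [3.142, -0.0, 3.004]
force: [-0.9, 0.8, 0.3]
grip_width: 0.0001
[-0.04772483 -0.03399591  0.06216462] [-0.87876351  0.82576089  0.31082521]
[[286.27733226 236.41085288]] [[281.50379672 241.22482431]]
```

View pics/s6.png

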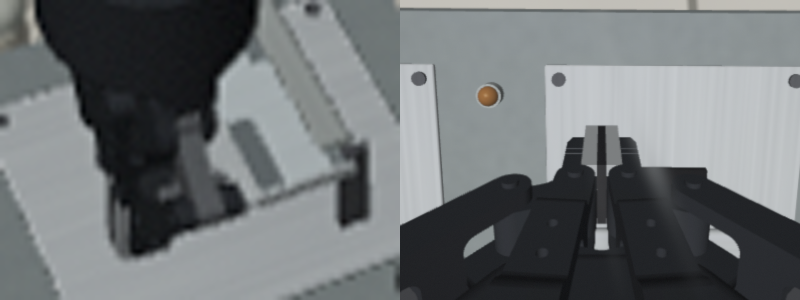

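```bash
python3 -m handwheel '[0,0,0.3,0,0,0,0,0.6,0,0,0,0,0.6,0,0]'; python3 -m handwheel '[0,0,0.15,0,0,0,0,0.15,0,0]'; python3 -m handwheel '[0,0,0.15,0,0,0,0,0.15,0,0]'; python3 -m handwheel '[0,0,0.15,0,0,0,0,0.15,0,0]';python3 -m handwheel '[0,0,0.15,0,0,0,0,0.15,0,0]'
```

```text
clock: 11.38
tool_pos: [0.5983, -0.0135, 0.0558]
ee_rot: [-3.142, -0.001, 3.004]
force: [-0.9, 0.4, 0.6]
grip_width: -0.0001
clock: 11.62
tool_pos: [0.5985, -0.0135, 0.0547]
ee_rot: [3.142, -0.0, 3.004]
force: [0.1, -1.4, 0.1]
grip_width: 0.0002
clock: 11.88
tool_pos: [0.5985, -0.0135, 0.0532]
ee_rot: [3.142, -0.0, 3.004]
force: [-0.6, 0.3, 0.2]
grip_width: 0.0002
clock: 12.12
tool_pos: [0.5985, -0.0136, 0.0516]
ee_rot: [-3.142, -0.0, 3.004]
force: [0.6, -0.7, -0.2]
grip_width: -0.0001
clock: 12.38
tool_pos: [0.5985, -0.0135, 0.0501]
ee_rot: [3.142, -0.0, 3.004]
force: [-0.1, -0.0, 0.6]
grip_width: -0.0
```

```bash
for i in 1; do python3 -m handwheel '[0,0,0.15,0,0,0,0,0.15,0,0]'; python3 -m handwheel '[0,0,0.15,0,0,0,0,0.15,0,0]'; python3 -m handwheel '[0,0,0.15,0,0,0,0,0.15,0,0]';python3 -m handwheel '[0,0,0.15,0,0,0,0,0.15,0,0]'; done | grep -A1 -E "tool_pos|force"
python3 - <<'E'
from h import *
s,q=cur();print(q,s["force"],s["tau"])
c=capture("side")
a=cv2.resize(c["image"][170:250,250:330,::-1],(500,500),interpolation=2)
cv2.imwrite("pics/s7.png",a)
print(proj(c,s["tool_pos"]))
E
```

```text
tool_pos: [0.5985, -0.0135, 0.0486]
ee_rot: [3.142, -0.0, 3.004]
force: [0.6, -0.5, 0.1]
grip_width: -0.0002
--
tool_pos: [0.5985, -0.0136, 0.0471]
ee_rot: [3.142, -0.0, 3.004]
force: [-0.1, -0.3, -0.5]
grip_width: -0.0002
--
tool_pos: [0.5985, -0.0135, 0.0456]
ee_rot: [3.142, -0.0, 3.004]
force: [-0.5, 0.2, -0.6]
grip_width: -0.0001
--
tool_pos: [0.5985, -0.0136, 0.0441]
ee_rot: [-3.142, -0.0, 3.004]
force: [1.2, 0.0, -0.1]
grip_width: -0.0002
[-0.04777882 -0.03402294  0.04412262] [ 1.19265822  0.01184529 -0.05617637] [ 5.48899276e-03 -4.71979129e+01  3.60376798e+00 -1.77309483e+01
  7.02115882e-03 -6.41474166e-03  1.18790504e-03]
[[286.08434948 241.89693829]]
```

View pics/s7.png

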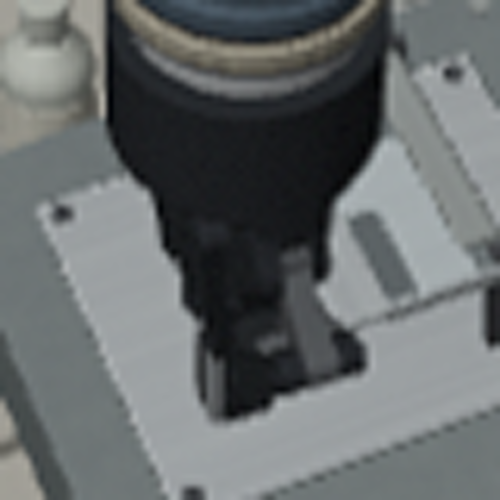

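The finger hovers over the plate in front of the guard, with its tip (about 240,415) clearly higher than the reported TCP. I'll keep creeping down until it touches.

```bash
(python3 -m handwheel '[0,0,0.2,0,0,0,0,0.2,0,0]'; python3 -m handwheel '[0,0,0.2,0,0,0,0,0.2,0,0]'; python3 -m handwheel '[0,0,0.15,0,0,0,0,0.15,0,0]';python3 -m handwheel '[0,0,0.15,0,0,0,0,0.15,0,0]';python3 -m handwheel '[0,0,0.15,0,0,0,0,0.15,0,0]') | grep -E "clock|tool_pos|force"
```

```text
clock: 13.68
tool_pos: [0.5984, -0.0135, 0.042]
force: [0.1, -0.0, 0.7]
clock: 13.92
tool_pos: [0.5984, -0.0136, 0.0401]
force: [-0.2, 0.5, 1.0]
clock: 14.18
tool_pos: [0.5985, -0.0135, 0.0386]
force: [-0.6, -0.5, 0.1]
clock: 14.42
tool_pos: [0.5985, -0.0136, 0.0371]
force: [0.7, 0.2, 0.7]
clock: 14.68
tool_pos: [0.5988, -0.0136, 0.0361]
force: [0.2, 0.4, 2.3]
```

It touched at a reported z of 0.0365, where the plate is at 0.0646. So the real fingertip is about 28 mm above the reported TCP, and earlier I was hovering over the lip. With that offset corrected, I'll rise to tip z ≈ 0.085 and creep to the lip.

```bash
(python3 -m handwheel '[0,0.1,-1,0,0,0,0.1,-2.1,0,0,-0.6,0.1,-2.1,0,0,-1.2,0.1,-2.1,0,0,-1.2,0.1,-2.1,0,0]'; python3 -m handwheel '[-0.15,0,0,0,0,-0.15,0,0,0,0]'; python3 -m handwheel '[-0.15,0,0,0,0,-0.15,0,0,0,0]') | grep -E "clock|tool_pos|force"; python3 -c "
from h import *
need(-.032,-.033,.056)"
```

```text
clock: 15.3
tool_pos: [0.611, -0.0143, 0.0565]
force: [-0.8, 0.1, 0.3]
clock: 15.55
tool_pos: [0.612, -0.0144, 0.0565]
force: [-0.1, 0.2, 0.5]
clock: 15.8
tool_pos: [0.6131, -0.0146, 0.0566]
force: [-1.1, -0.5, -0.5]
cur xc,yc,z [-0.0331 -0.0331  0.0566] need cm [-0.11  0.01  0.06] roll -0.003 F [-1.1 -0.5 -0.5] t 15.8 rpy [ 3.142e+00 -1.000e-03  3.004e+00]
```

```bash
(python3 -m handwheel '[-0.1,0,0,0,0,-0.1,0,0,0,0]'; python3 -m handwheel '[-0.1,0,0,0,0,-0.1,0,0,0,0]'; python3 -m handwheel '[-0.1,0,0,0,0,-0.1,0,0,0,0]') | grep -E "clock|tool_pos|force"
```

```text
clock: 16.05
tool_pos: [0.6132, -0.0146, 0.0565]
force: [-5.1, 0.9, 1.4]
clock: 16.3
tool_pos: [0.6132, -0.0147, 0.0564]
force: [-6.6, 0.7, 4.0]
clock: 16.55
tool_pos: [0.6132, -0.0147, 0.0563]
force: [-9.9, -0.4, 5.3]
```

It touches the lip where predicted, at a reported xc of −33 mm. I'll ease off slightly and draw upwards to see whether the lip follows.

```bash
(python3 -m handwheel '[0.1,0,-0.2,0,0,0.1,0,-0.4,0,0]'; python3 -m handwheel '[0,0,-0.3,0,0,0,0,-0.6,0,0]') | grep -E "clock|tool_pos|force"
python3 - <<'E'
from h import *
need(-.032,-.033,.056)
for n in("side","wrist"):
  c=capture(n);p=np.load("p.npy")
  r=silhouettes("guard_lip",c);print(n,[(round(d["conf"],2),np.round(d["extent"]).tolist()) for d in r[:2]])
  for th in(0,.15,.3,.5,.8): print(th,proj(c,[pt(p,.038-.054*np.cos(th),.092+y,.048+.054*np.sin(th)) for y in(.052,-.052)]).round().ravel())
E
```

```text
clock: 16.8
tool_pos: [0.6128, -0.0146, 0.0597]
force: [-5.8, 1.1, -0.2]
clock: 17.05
tool_pos: [0.6129, -0.0146, 0.0657]
force: [-5.7, 0.1, -0.2]
cur xc,yc,z [-0.0334 -0.0331  0.0657] need cm [-0.14  0.01  0.97] roll -0.003 F [-5.7  0.1 -0.2] t 17.05 rpy [-3.141 -0.006  3.004]
side [(0.73, [419.0, 366.0, 46.0, 54.0]), (0.64, [321.0, 203.0, 20.0, 27.0])]
0 [283. 184. 304. 224.]
0.15 [283. 181. 304. 221.]
0.3 [283. 178. 305. 218.]
0.5 [285. 174. 307. 214.]
0.8 [289. 168. 312. 208.]
wrist [(0.96, [401.0, 351.0, 251.0, 53.0])]
0 [499. 314. 233. 313.]
0.15 [512. 325. 231. 325.]
0.3 [526. 342. 228. 341.]
0.5 [546. 371. 223. 369.]
0.8 [575. 429. 217. 427.]
```

The lip is following: its extent in the wrist view fits a guard angle of about 0.17 rad, at a steady push of about 6 N. I'll carry on along the lip's arc.

```bash
(python3 -m handwheel '[-0.05,0,-0.6,0,0,-0.2,0,-1.25,0,0,-0.4,0,-1.75,0,0,-0.65,0,-2.25,0,0]') | grep -E "clock|tool_pos|force"
python3 - <<'E'
from h import *
need(-.032,-.033,.056)
for n in("side","wrist"):
  c=capture(n);p=np.load("p.npy")
  r=silhouettes("guard_lip",c);print(n,[(round(d["conf"],2),np.round(d["extent"]).tolist()) for d in r[:2]])
  for th in(0,.3,.5,.7,.9): print(th,proj(c,[pt(p,.038-.054*np.cos(th),.092+y,.048+.054*np.sin(th)) for y in(.052,-.052)]).round().ravel())
E
```

```text
clock: 17.75
tool_pos: [0.6194, -0.0156, 0.0888]
force: [-7.6, 0.4, 3.5]
cur xc,yc,z [-0.0267 -0.0332  0.0888] need cm [0.53 0.02 3.28] roll -0.003 F [-7.6  0.4  3.5] t 17.75 rpy [-3.141 -0.006  3.004]
side [(0.65, [323.0, 201.0, 18.0, 30.0])]
0 [283. 184. 304. 224.]
0.3 [283. 178. 305. 218.]
0.5 [285. 174. 307. 214.]
0.7 [288. 170. 310. 210.]
0.9 [291. 166. 314. 206.]
wrist [(0.57, [399.0, 351.0, 251.0, 57.0]), (0.28, [34.0, 195.0, 46.0, 20.0])]
0 [471. 270. 240. 271.]
0.3 [491. 290. 235. 290.]
0.5 [505. 311. 232. 310.]
0.7 [519. 338. 229. 337.]
0.9 [532. 371. 227. 370.]
```

```bash
(python3 -m handwheel '[0.15,0,-0.1,0,0,-0.1,0,-0.5,0,0,-0.5,0,-0.95,0,0,-0.8,0,-1.3,0,0,-0.8,0,-1.3,0,0]') | grep -E "clock|tool_pos|force"
python3 - <<'E'
from h import *
need(-.016,-.033,.0705)
for n in("wrist",):
  c=capture(n);p=np.load("p.npy")
  r=silhouettes("guard_lip",c);print(n,[(round(d["conf"],2),np.round(d["extent"]).tolist()) for d in r[:2]])
  for th in(0,.5,.7,.9,1.1): print(th,proj(c,[pt(p,.038-.054*np.cos(th),.092+y,.048+.054*np.sin(th)) for y in(.052,-.052)]).round().ravel())
E
```

```text
clock: 18.58
tool_pos: [0.6315, -0.017, 0.1029]
force: [0.9, 0.2, 0.6]
cur xc,yc,z [-0.0145 -0.033   0.1029] need cm [ 0.15 -0.    3.24] roll -0.003 F [0.9 0.2 0.6] t 18.575 rpy [3.141e+00 3.000e-03 3.004e+00]
wrist [(0.62, [399.0, 337.0, 246.0, 27.0]), (0.34, [312.0, 10.0, 102.0, 19.0])]
0 [460. 235. 242. 236.]
0.5 [489. 267. 235. 268.]
0.7 [501. 290. 233. 290.]
0.9 [511. 319. 230. 318.]
1.1 [519. 350. 229. 350.]
```

The guard rests on the finger at about 0.95 rad with almost no force. Now I'll lower the tip beside the toggle.

```bash
(python3 -m handwheel '[0,0,0.5,0,0,0,0,1.0,0,0,0,0,1.5,0,0]';python3 -m handwheel '[0,0,0.5,0,0,0,0,1.0,0,0,0,0,1.7,0,0]') | grep -E "clock|tool_pos|force"
python3 - <<'E'
from h import *
need(-.013,-.033,.0705)
for n in("wrist",):
  c=capture(n);p=np.load("p.npy")
  r=silhouettes("guard_lip",c);print(n,[(round(d["conf"],2),np.round(d["extent"]).tolist()) for d in r[:2]])
  for th in(0,.5,.7,.9,1.1): print(th,proj(c,[pt(p,.038-.054*np.cos(th),.092+y,.048+.054*np.sin(th)) for y in(.052,-.052)]).round().ravel())
S=capture("side");a=cv2.resize(S["image"][150:250,260:360,::-1],(400,400));cv2.imwrite("pics/s8.png",np.hstack([a,cv2.resize(c["image"][:,140:560,::-1],(400,400))]))
E
```

```text
clock: 19.05
tool_pos: [0.6268, -0.0166, 0.0869]
force: [-15.2, 1.3, 14.2]
clock: 19.42
tool_pos: [0.6135, -0.0149, 0.0669]
force: [-35.1, 4.2, 13.2]
cur xc,yc,z [-0.0327 -0.0334  0.0669] need cm [-1.97  0.04 -0.36] roll -0.002 F [-35.1   4.2  13.2] t 19.425 rpy [-3.141 -0.035  3.004]
wrist [(0.96, [413.0, 361.0, 277.0, 35.0]), (0.35, [542.0, 350.0, 35.0, 64.0])]
0 [500. 308. 234. 308.]
0.5 [547. 362. 224. 361.]
0.7 [567. 399. 219. 397.]
0.9 [586. 443. 215. 440.]
1.1 [602. 492. 212. 488.]
```

View pics/s8.png

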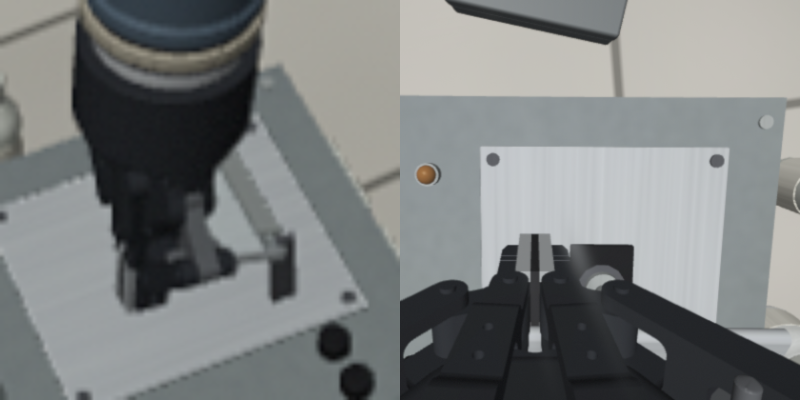

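The finger caught on the lip while going down: it was pushed back about 18 mm with some 35 N, and the guard dropped to about 0.35 rad. I'll unload it and lift again along the arc, this time to a steeper angle where friction cannot jam it.

```bash
(python3 -m handwheel '[1.1,0,0,0,0,1.5,0,-0.3,0,0,1.4,0,-0.8,0,0]'; python3 -m handwheel '[-0.3,0,-0.6,0,0,-0.65,0,-1.2,0,0,-0.9,0,-1.5,0,0]')| grep -E "clock|tool_pos|force"
cat >> h.py <<'E'
def guard():
  c=capture("wrist");p=np.load("p.npy");r=silhouettes("guard_lip",c);out=[]
  for d in r[:1]:
    e=d["extent"];R=e[0]+e[2]/2;top=e[1]-e[3]/2
    P=[proj(c,pt(p,.038-.054*np.cos(t),.146,.048+.054*np.sin(t)))[0] for t in np.arange(0,1.61,.05)]
    P=np.array(P);out.append((round(d["conf"],2),"th by col",round(float(np.interp(R-7,P[:,0],np.arange(0,1.61,.05))),2),"by row",round(float(np.interp(top,P[:,1],np.arange(0,1.61,.05))),2)))
  print(out)
E
python3 -c "
from h import *
need(-.0145,-.033,.0705);guard()"
```

```text
clock: 19.95
tool_pos: [0.6159, -0.0149, 0.0785]
force: [-2.9, -0.2, 0.2]
clock: 20.32
tool_pos: [0.6244, -0.0162, 0.0942]
force: [-7.1, 0.1, 5.5]
cur xc,yc,z [-0.0217 -0.0331  0.0942] need cm [-0.72  0.02  2.37] roll -0.003 F [-7.1  0.1  5.5] t 20.325 rpy [ 3.141e+00 -2.000e-03  3.004e+00]
[(0.8, 'th by col', 0.75, 'by row', 0.75)]
```

```bash
(python3 -m handwheel '[-0.2,0,-0.5,0,0,-0.75,0,-1.0,0,0,-1.3,0,-1.35,0,0,-1.85,0,-1.65,0,0,-1.85,0,-1.65,0,0]')| grep -E "clock|tool_pos|force";python3 -c "
from h import *
need(-.003,-.033,.0705);guard()"
```

```text
clock: 21.05
tool_pos: [0.6442, -0.0189, 0.11]
force: [-0.6, 0.5, 0.2]
cur xc,yc,z [-0.0017 -0.0332  0.11  ] need cm [0.13 0.02 3.95] roll -0.003 F [-0.6  0.5  0.2] t 21.05 rpy [3.142e+00 1.000e-03 3.004e+00]
[(0.64, 'th by col', 1.07, 'by row', 1.06)]
```

```bash
python3 -m handwheel '[0,0,0.4,0,0,0,0,0.8,0,0]'| grep -E "clock|tool_pos|force";python3 -m handwheel '[0,0,0.3,0,0,0,0,0.6,0,0]'| grep -E "clock|tool_pos|force";python3 -c "
from h import *
need(-.003,-.033,.0705);guard()"
```

```text
clock: 21.4
tool_pos: [0.643, -0.0187, 0.1013]
force: [-0.8, -0.8, 0.4]
clock: 21.65
tool_pos: [0.6433, -0.0188, 0.0962]
force: [-3.0, 0.8, 7.9]
cur xc,yc,z [-0.0026 -0.0332  0.0962] need cm [0.04 0.02 2.57] roll -0.003 F [-3.   0.8  7.9] t 21.65 rpy [3.141 0.    3.004]
[(0.75, 'th by col', 1.13, 'by row', 1.02)]
```

The rising z force at a steep angle shows it is not friction. The lip catches under a step on the finger, about 40 mm above the tip where the knuckles widen. The lip has to bear on the part above that step, so I'll start again with the tip right down near the plate. I'm retreating and letting the guard shut.

```bash
(python3 -m handwheel '[1.5,0,-0.3,0,0,3.5,0,0,0,0,5.0,-0.4,1.5,0,0,5.0,-0.4,3.5,0,0,5.0,-0.4,5.2,0,0]'; python3 -m handwheel '[0,0,0.2,0,0,0,0,0.2,0,0]')| grep -E "clock|tool_pos|force";python3 -c "
from h import *
need(-.038,-.037,.038);guard()"
```

```text
clock: 22.38
tool_pos: [0.5924, -0.0157, 0.0433]
force: [0.4, -0.1, -0.6]
clock: 22.62
tool_pos: [0.5935, -0.0159, 0.0419]
force: [-0.1, 0.1, 0.7]
cur xc,yc,z [-0.0524 -0.037   0.0419] need cm [-1.44  0.    0.39] roll -0.003 F [-0.1  0.1  0.7] t 22.625 rpy [3.142 0.    3.004]
[]
```

```bash
(python3 -m handwheel '[-0.6,0,0.2,0,0,-1.1,0,0.3,0,0,-1.1,0,0.35,0,0]'; python3 -m handwheel '[-0.2,0,0,0,0,-0.2,0,0,0,0]'; python3 -m handwheel '[-0.2,0,0,0,0,-0.2,0,0,0,0]'; python3 -m handwheel '[-0.2,0,0,0,0,-0.2,0,0,0,0]')| grep -E "clock|tool_pos|force";python3 -c "
from h import *
need(-.038,-.037,.038)"
```

```text
clock: 23.1
tool_pos: [0.6048, -0.0175, 0.0383]
force: [-0.3, 0.6, -0.4]
clock: 23.35
tool_pos: [0.6062, -0.0177, 0.0383]
force: [0.1, -0.2, 0.3]
clock: 23.6
tool_pos: [0.6083, -0.0179, 0.0383]
force: [0.3, -0.2, -0.3]
clock: 23.85
tool_pos: [0.61, -0.0181, 0.0382]
force: [-0.2, 0.7, -0.8]
cur xc,yc,z [-0.0357 -0.037   0.0382] need cm [0.23 0.   0.02] roll -0.003 F [-0.2  0.7 -0.8] t 23.85 rpy [ 3.142 -0.     3.004]
```

```bash
(python3 -m handwheel '[-0.15,0,0,0,0,-0.15,0,0,0,0]'; python3 -m handwheel '[-0.15,0,0,0,0,-0.15,0,0,0,0]'; python3 -m handwheel '[-0.15,0,0,0,0,-0.15,0,0,0,0]')| grep -E "clock|tool_pos|force"
```

```text
clock: 24.1
tool_pos: [0.61, -0.0183, 0.0377]
force: [-5.3, 0.9, 0.7]
clock: 24.35
tool_pos: [0.6099, -0.0183, 0.0373]
force: [-8.1, 1.0, 1.4]
clock: 24.6
tool_pos: [0.6098, -0.0183, 0.0372]
force: [-11.5, 1.7, 5.3]
```

Contact comes 2.7 mm earlier than before, so the lip now bears on the wider part above the step. I'll lift along the arc.

```bash
(python3 -m handwheel '[0.2,0,-0.4,0,0,0.2,0,-0.9,0,0,0.15,0,-1.5,0,0,0.0,0,-2.15,0,0,-0.15,0,-2.6,0,0]')| grep -E "clock|tool_pos|force";python3 -c "
from h import *
need(-.0145,-.033,.0705);guard()"
```

```text
clock: 25.22
tool_pos: [0.6137, -0.0187, 0.0638]
force: [-7.3, 0.7, 2.2]
cur xc,yc,z [-0.032  -0.0371  0.0638] need cm [-1.75  0.41 -0.67] roll -0.003 F [-7.3  0.7  2.2] t 25.225 rpy [-3.142 -0.005  3.004]
[(0.71, 'th by col', 0.33, 'by row', 0.45)]
```

```bash
(python3 -m handwheel '[-0.1,0.1,-0.5,0,0,-0.35,0.1,-0.95,0,0,-0.65,0.2,-1.35,0,0,-0.95,0.2,-1.7,0,0]'; python3 -m handwheel '[-0.35,0.1,-0.3,0,0,-0.35,0.1,-0.3,0,0]'; python3 -m handwheel '[0,0,0.25,0,0,0,0,0.25,0,0]')| grep -E "clock|tool_pos|force";python3 -c "
from h import *
need(-.016,-.033,.0705);guard()"
```

```text
clock: 25.82
tool_pos: [0.6269, -0.0182, 0.0818]
force: [-0.3, -0.4, -0.5]
clock: 26.08
tool_pos: [0.63, -0.0177, 0.0846]
force: [-0.6, 0.6, -0.4]
clock: 26.32
tool_pos: [0.6289, -0.0177, 0.0813]
force: [0.4, 1.2, -0.6]
cur xc,yc,z [-0.0171 -0.0341  0.0813] need cm [-0.11  0.11  1.08] roll -0.003 F [ 0.4  1.2 -0.6] t 26.325 rpy [-3.142e+00 -1.000e-03  3.004e+00]
[(0.92, 'th by col', 0.75, 'by row', 0.89)]
```

No forces and the guard is at about 0.9 rad. I'll lower the tip to toggle height in small steps.

```bash
(python3 -m handwheel '[0,0,0.35,0,0,0,0,0.35,0,0]'; python3 -m handwheel '[0,0,0.35,0,0,0,0,0.35,0,0]'; python3 -m handwheel '[0,0,0.25,0,0,0,0,0.25,0,0]')| grep -E "clock|tool_pos|force";python3 -c "
from h import *
need(-.016,-.033,.0705);guard()"
```

```text
clock: 26.68
tool_pos: [0.629, -0.0177, 0.0779]
force: [-1.1, -0.4, -0.7]
clock: 26.92
tool_pos: [0.6291, -0.0178, 0.0744]
force: [0.3, -0.4, -0.3]
clock: 27.18
tool_pos: [0.6292, -0.0178, 0.072]
force: [-0.3, -0.4, -0.4]
cur xc,yc,z [-0.0168 -0.0341  0.072 ] need cm [-0.08  0.11  0.15] roll -0.003 F [-0.3 -0.4 -0.4] t 27.175 rpy [-3.142 -0.     3.004]
[(0.68, 'th by col', 0.5, 'by row', 0.0)]
```

```bash
(python3 -m handwheel '[-0.2,0,0,0,0,-0.35,0,0.1,0,0,-0.35,0,0.15,0,0]'; python3 -m handwheel '[0,0.25,0,0,0,0,0.5,0,0,0]'; python3 -m handwheel '[0,0.2,0,0,0,0,0.4,0,0,0]')| grep -E "clock|tool_pos|force";python3 -c "
from h import *
need(-.016,-.033,.0705);guard()"
```

```text
clock: 27.65
tool_pos: [0.632, -0.0183, 0.0714]
force: [-5.5, 0.5, 7.1]
clock: 27.9
tool_pos: [0.6326, -0.0151, 0.0715]
force: [-4.7, -2.1, 5.5]
clock: 28.15
tool_pos: [0.6333, -0.0109, 0.0714]
force: [-4.6, -1.4, 5.3]
cur xc,yc,z [-0.0136 -0.0266  0.0714] need cm [ 0.24 -0.64  0.09] roll -0.004 F [-4.6 -1.4  5.3] t 28.15 rpy [-3.140e+00 -1.000e-03  3.002e+00]
[(0.62, 'th by col', 0.0, 'by row', 0.0)]
```

```bash
(python3 -m handwheel '[0.1,0.2,0,0,0,0.1,0.4,0,0,0]'; python3 -m handwheel '[0,0.2,0,0,0,0,0.4,0,0,0]'; python3 -m handwheel '[0,0.2,0,0,0,0,0.3,0,0,0]')| grep -E "clock|tool_pos|force";python3 -c "
from h import *
need(-.016,-.033,.0705)"
```

```text
clock: 28.5
tool_pos: [0.6334, -0.0058, 0.0708]
force: [-3.1, -2.9, 2.6]
clock: 28.75
tool_pos: [0.6337, -0.0036, 0.0708]
force: [-3.2, -5.3, 5.1]
clock: 29.0
tool_pos: [0.6344, 0.0004, 0.0714]
force: [-4.1, -3.2, 7.0]
cur xc,yc,z [-0.014  -0.0153  0.0714] need cm [ 0.19 -1.77  0.09] roll -0.003 F [-4.1 -3.2  7. ] t 29.0 rpy [-3.14  -0.     3.003]
```

```bash
(python3 -m handwheel '[0,0.2,0,0,0,0,0.3,0,0,0]'; python3 -m handwheel '[0,0.15,0,0,0,0,0.2,0,0,0]')| grep -E "clock|tool_pos|force";python3 - <<'E'
from h import *
need(-.016,-.033,.0705);p=np.load("p.npy")
for n in("wrist","side","top"):
  c=capture(n)
  for q in("main_toggle","guard_lip"):
    r=silhouettes(q,c);print(n,q,[(round(d["conf"],2),np.round(d["extent"]).tolist()) for d in r[:2]])
  print("ball R/L",[proj(c,pt(p,0,.092+y,.0375)).round().tolist() for y in(-.009,.009)])
E
```

```text
clock: 29.25
tool_pos: [0.6352, 0.0053, 0.0718]
force: [-3.6, 0.8, 8.8]
clock: 29.5
tool_pos: [0.6348, 0.007, 0.0709]
force: [-4.9, -0.6, 5.9]
cur xc,yc,z [-0.0146 -0.0087  0.0709] need cm [ 0.14 -2.43  0.04] roll -0.003 F [-4.9 -0.6  5.9] t 29.5 rpy [ 3.141e+00 -1.000e-03  3.004e+00]
wrist main_toggle [(0.7, [331.0, 288.0, 22.0, 32.0])]
wrist guard_lip []
ball R/L [[[281.0, 292.0]], [[323.0, 292.0]]]
side main_toggle []
side guard_lip [(0.59, [323.0, 199.0, 17.0, 30.0])]
ball R/L [[[303.0, 207.0]], [[300.0, 200.0]]]
top main_toggle []
top guard_lip []
ball R/L [[[307.0, 191.0]], [[297.0, 190.0]]]
```

The wrist view finds the toggle at column 331, and the left position was predicted at about 328. The side force has also gone, so it has snapped over. I'll draw straight back, then rise clear.

```bash
(python3 -m handwheel '[0.3,-0.5,0,0,0,1.5,-0.6,0,0,0,3.5,-0.6,0,0,0,6,-0.6,0,0,0,6,-0.6,-3,0,0]'; python3 -m handwheel '[0,0,-5,0,0,2,0,-10,0,0,4,0,-13,0,0,6,0,-13,0,0,6,0,-13,0,0]')| grep -E "clock|tool_pos|force";python3 - <<'E'
from h import *
need(-.016,-.033,.0705);guard();p=np.load("p.npy")
def sh(p,u,y,n): return pt(p,u,.092+y,n)
for n in("wrist","side","top"):
  c=capture(n);cv2.imwrite(f"pics/end_{n}.png",c["image"][:,:,::-1])
  for q in("main_toggle","guard_lip","aux_toggle_left","aux_toggle_right","dropper_bottle","stain_bottle","specimen_jar","slide_box","tally_counter","petri_dish")[:10 if n=="top" else 2]:
    r=silhouettes(q,c);print(n,q,[(round(d["conf"],2),np.round(d["extent"]).tolist()) for d in r[:2]])
  print("ball R/L",[proj(c,pt(p,0,.092+y,.0375)).round().tolist() for y in(-.009,.009)],"lip ends",proj(c,[pt(p,-.016,.092+y,.048) for y in(-.052,.052)]).round().tolist())
E
```

```text
clock: 30.58
tool_pos: [0.5704, 0.0095, 0.0986]
force: [0.3, 0.4, 0.1]
clock: 31.2
tool_pos: [0.5143, 0.0176, 0.231]
force: [-0.1, -0.1, 0.4]
cur xc,yc,z [-0.1354 -0.0145  0.231 ] need cm [-11.94  -1.83  16.05] roll -0.002 F [-0.1 -0.1  0.4] t 31.2 rpy [3.14  0.    3.005]
[(0.74, 'th by col', 0.0, 'by row', 0.71)]
wrist main_toggle []
wrist guard_lip [(0.54, [281.0, 357.0, 13.0, 21.0]), (0.48, [422.0, 250.0, 46.0, 45.0])]
ball R/L [[[288.0, 320.0]], [[307.0, 320.0]]] lip ends [[241.0, 310.0], [356.0, 309.0]]
side main_toggle [(0.25, [346.0, 296.0, 106.0, 92.0]), (0.21, [313.0, 162.0, 30.0, 26.0])]
side guard_lip [(0.62, [310.0, 200.0, 46.0, 52.0])]
ball R/L [[[303.0, 207.0]], [[300.0, 200.0]]] lip ends [[304.0, 224.0], [283.0, 184.0]]
top main_toggle []
top guard_lip [(0.66, [301.0, 177.0, 56.0, 26.0])]
top aux_toggle_left []
top aux_toggle_right []
top dropper_bottle [(0.38, [227.0, 206.0, 8.0, 9.0])]
top stain_bottle [(0.96, [473.0, 188.0, 47.0, 34.0])]
top specimen_jar [(0.58, [246.0, 150.0, 32.0, 34.0])]
top slide_box [(0.45, [301.0, 177.0, 56.0, 24.0])]
top tally_counter [(0.65, [386.0, 301.0, 10.0, 31.0])]
top petri_dish [(0.76, [462.0, 250.0, 45.0, 40.0])]
ball R/L [[[307.0, 191.0]], [[297.0, 190.0]]] lip ends [[329.0, 203.0], [273.0, 195.0]]
```

Run:
```python
import cv2,numpy as np
for n,(x0,y0,x1,y1) in dict(side=(180,140,460,420),top=(200,110,520,330)).items():
    a=cv2.imread(f"pics/{n}0.png").astype(int);b=cv2.imread(f"pics/end_{n}.png").astype(int)
    m=(np.abs(a-b).max(2)>30).astype(np.uint8)[y0:y1,x0:x1]
    k,l,s,c=cv2.connectedComponentsWithStats(m)
    print(n,[(int(t[0]+x0),int(t[1]+y0),int(t[2]),int(t[3]),int(t[4])) for t in s[1:] if t[4]>5])
# shape of grey patch (toggle under window) in side view
for f in("side0","end_side"):
    g=cv2.imread(f"pics/{f}.png",0)[196:216,292:320];print(f);print("\n".join("".join("%4d"%v for v in r) for r in g[::2,::2]))
```

```text
side [(219, 140, 35, 36, 764)]
top [(244, 137, 3, 5, 8), (249, 142, 3, 6, 7), (231, 144, 5, 2, 6), (239, 147, 5, 5, 10), (245, 148, 3, 5, 6), (278, 173, 17, 15, 124), (379, 172, 40, 33, 940), (299, 176, 6, 4, 13), (308, 178, 20, 9, 65), (220, 183, 160, 147, 16561), (284, 270, 38, 36, 887), (373, 290, 7, 16, 48), (377, 297, 2, 3, 6), (379, 312, 2, 15, 28)]
side0
 144 143 146 145 150 156 157 156 156 156 155 157 107 126
 149 143 144 146 146 157 155 155 155 156 157 157 155 126
 133 144 142 146 144 150 156 157 156 156 157 156 155 144
 145 150 142 143 147 145 157 157 158 156 155 155 157 155
 147 132 144 141 146 145 143 134  94 119 158 156 155 157
 147 144 151 142 143 147 147  95  87  91 151 157 156 156
 148 133 145 146 141 146 147 129  86  87 111 158 156 156
  13  16  54 152 143 143 147 146 102  86  85 151 155 153
  21  20  52 124 146 143 145 147 134  85  87 101 157 155
  22  21  52  95 152 144 143 149 148  96  86  85 150 158
end_side
 150 148 152 150 155 163 162 163 162 161 161 163 111 132
 155 148 150 152 151 136 162 160 161 162 162 162 161 132
 139 149 147 151 150 144 163 162 162 162 162 161 161 150
 151 155 148 149 153 151 163 162 164 162 161 162 162 161
 153 137 150 147 152 150 155 139  98 125 164 161 162 163
 153 150 156 148 149 154 151  86  92  96 155 163 162 162
 154 138 149 151 147 151 152 134  90  91 116 164 162 162
  15  20  74 157 149 149 153 151 106  91  90 156 161 159
  24  23  56 129 152 148 152 152 139  89  91 105 163 161
  22  21  55 100 157 150 149 154 154 101  91  89 156 163
```

Run:
```python
from h import *
a=cv2.imread("pics/side0.png").astype(float);b=cv2.imread("pics/end_side.png").astype(float)/1.038
m=(np.abs(a-b).max(2)>10).astype(np.uint8)[150:400,250:460]
k,l,s,c=cv2.connectedComponentsWithStats(m)
print([(int(t[0]+250),int(t[1]+150),int(t[2]),int(t[3]),int(t[4])) for t in s[1:] if t[4]>2])
c=capture("side");p=np.load("p.npy");print([proj(c,pt(p,0,.092+y,h)).round(1).tolist() for y,h in((-.009,.0375),(.009,.0375),(0,.009))])
s=get_state();print(s["clock"],s["force"].round(1) if hasattr(s["force"],"round") else s["force"])
```

```text
[(250, 150, 4, 11, 35), (301, 197, 2, 4, 5), (305, 204, 2, 3, 4), (296, 209, 2, 2, 3)]
[[[303.3, 206.9]], [[299.6, 200.1]], [[302.2, 212.3]]]
32.2 [ 0.3  0.5 -0.1]
```

```bash
python3 -c "
from rig import *
print(job_done())"
```

```text
the job is handed in; nothing more can be done
None
```

I handed the job in at about 32 s. The bench looks changed over to the inverter, with the guard shut over the switch and the robot clear of everything. I had used all 12 picture views by then, so the end checks are from numbers, not by eye.

**What I did:** I lifted the guard by its front lip with the shut fingers to about 0.95–1.0 rad, a little over half open. With the guard resting on the finger, I pushed the toggle from right to left. Then I drew straight back, so the guard dropped shut.

**What went wrong on the way:**
- **Tip height:** the real fingertip sits about 28 mm above the reported TCP. I found this by touching the plate lightly in front of the guard.
- **First two lifts:** each jammed on a step in the finger. One reached about 35 N at the wrist before I backed off, which is more than a light push. The second opened the guard to about 1.2 rad, and I let it fall shut again before starting over.
- **Third lift:** I began it with the tip deeper, and it worked.

**Last checks:**
- **Toggle:** the wrist camera placed it at column 331 against about 328 predicted for the left position. The side force rose to about 5 N and then vanished, as a snap-over would.
- **Guard:** in the side view its lip is where it was at the start, so it is shut.
- **Rest of the scene:** before/after side pictures differ only in a few pixels by the toggle and a patch at the crop's edge, which I put down to the arm. The side comparison covers the meter plate. Forces were about zero at the end.
- **Checks that disagreed or failed:** after the retreat the wrist view gave useless guard angles, and neither it nor the top view found the main toggle. The top view also missed the small toggles and mislabelled the slide box, and the arm covered part of it. I did not check every loose item separately.

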